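# Catch the candy bars in the top tray tier and restack it

### The arm

A 6-joint arm with a two-finger parallel gripper is mounted at the origin on the work surface. World frame = base frame: x ahead of the robot, y to its left, z up, the work surface at z = 0. Lengths are in m, angles in rad, forces in N, time in s.
With the tool pointing down it reaches from about 0.425 to 0.95 m from the base axis. Payload 14.7 kg.
Tool frame: the origin (TCP) lies midway between the tips of the shut fingers; the grasp point (between the pads) lies 19 mm behind it; z points along the fingers, y is the line along which they close (so a half turn about z gives the same grasp; the last joint's range is limited). The gripper opens to 85 mm and grips with 20 to 120 N. Pads are 22 mm wide; open, the fingers measure 114 mm over their backs; the gripper's body (76 mm by 85 mm) begins 54 mm behind the grasp point. The pads swing forward as they close: fully open they stand 13 mm farther back than shut.
Start: joints at [1.26, 0.48, 1.596, -0, 1.065, -0.047], TCP at [0.169, 0.628, 0.231] pointing down, gripper open.
Joint ranges: [-2.75, 2.75], [-0.82, 2.05], [0.23, 2.67], [-1.56, 4.7], [0.09, 2.69], [-2.92, 2.92]. Speed limits (rad/s): [1.89, 1.89, 2.39, 3.01, 3.01, 3.01].

### API

Orientations are given as a unit quaternion [x, y, z, w].
In Python, from rig import * gives the robot as it stands.
- The arm moves only by the shell command python3 -m jog 'ROWS' [FORCE]. ROWS is a JSON object of lists of equal length, an entry for each row: "travel": the shift along the world's x, y, z as a fraction of full scale, a list of three; "twist": the turn about the world's z as a fraction of full scale; "fingers": the opening, from 0 (shut) to 1 (fully open). A call has 1 to 5 rows; each row shifts and turns the commanded pose from where the row before left it; what a row does not reach is not made up. Full scale, the value 1, is 0.5 m for a shift and 90 degrees for a turn. A row lasts 1/12 s, in which the tool goes at most 41.7 mm and 7.16 degrees, less where a joint would pass 70% of its speed; a pose out of reach is approached as far as the arm can. A call with a number of a shift or a turn outside -1 to 1 is refused whole. A call with a gripper value outside its range is refused whole. The fingers move at their own pace and stop on an object; FORCE is the grip in N (left out, the last holds). Time passes only in rows, so rows that do not move let the fingers close. It gives the time, the measured TCP pose, the force, the opening and the grip force at its end, in the units of the state.
- read_state(): the state, without advancing time (a new reading comes with each control period).
- camera(name): name is "side" or "top" or "wrist"; returns a dict with "color" (480x640x3 uint8, red, green, blue), "K" (3x3 intrinsics, pixels), "T" (4x4, takes a point from camera to world coordinates); the wrist camera has in their place "hand_eye" (4x4, takes a point from camera to tool coordinates, whose origin is the TCP and whose axes are the flange's). Camera axes: x right, y down, z forward; pixel columns grow to the right and rows downward; lengths in m; the calibration is good to about 2 mm. A picture is of the moment at which its call begins: read the wrist's pose just before it. There is no depth.
- hand_in(): hands the job in; it is judged then, once.
The state is a dict: "time": time; "qpos": joint angles; "qvel": joint speeds; "joint_efforts": joint torques, N m; "eef_pos": TCP position; "ee_rot": TCP orientation; "contact_force": force on the tool from outside, world axes, zero at the start; "wrist_torque": the same for the moment, N m; "finger_gap": finger opening in m; "grasp_force": force on a finger pad.
Only numpy, scipy, OpenCV 4.12 (cv2) and the standard library are available. Lean on these libraries where they do the work, as an engineer would, in place of code of your own. Each camera call takes 0.05 s, during which the arm holds its last target. There are 200 camera calls.

### The job

Take the snack tray's loose top tier by its handle, press its rim against the dispenser's push plate and hold it there under the chute until all three candy bars have slid into it; no bar may land on the glass or be touched by the gripper. Then let the gate shut and gently set the filled tier level on top of the two-tier stack, centred, with its handle directly above the handles below, and let go. Do not shift the stack or the teapot, cups and lighter.

Things in the scene. Friction and masses are not known exactly. Their poses are not given: they have to be found in the camera images.
- dish: the loose top tier of the red and gold plastic snack tray: a round open dish with upright walls, 160 mm across outside, 45 mm high, walls and floor 5 mm thick, 0.14 kg. Origin: centre of its underside, z up. Along its -x a straight flat handle sticks out from the wall: 18 mm wide (y), 14 mm thick, from 78 to 149 mm out from the centre, between 26 and 40 mm above the underside
- dish_handle (a point): point in the middle of the dish's handle, 115 mm from the dish's axis along its -x and 33 mm above its underside: where to grip
- stack: the other two tiers of the tray, standing one on the other as one loose piece, 0.6 kg: 160 mm across, 90 mm high, open at the top (5 mm thick rim). Origin: centre of the underside, z up. Both tiers have the same handle as the dish, one above the other, along -x (heights 26 to 40 and 71 to 85 mm). The dish's flat underside rests on the top rim, so the dish's origin is then 90 mm above this origin
- stack_handle (a point): point in the middle of the upper handle of the stack, 115 mm from its axis along its -x, 78 mm up
- dispenser: fixed candy dispenser, white with clear chute walls. Origin on the glass straight below the chute's lip; -x is its front, where the bars come out; housing and chute lie to +x (to x = 170 mm, top at 210 mm, 120 mm wide)
- lip (a point): middle of the chute's lower edge, 100 mm above the glass (underside 94 mm), right above the dispenser's origin. The 80 mm wide chute falls 30 degrees towards the dispenser's -x and ends here; the bars leave with some speed and land up to 90 mm in front (-x)
- plate (a joint): travel of the spring push plate below the lip, in m: 0 as it stands, 0.030 fully pushed in towards the dispenser's +x. It lifts the gate across the chute by 1.5 times its travel; the bars (20 mm thick) pass from 0.014 on, 0.020 to 0.028 is a good opening. It takes 2 to 6 N and springs back, shutting the gate, when let go
- plate_face (a point): centre of the push plate's front face (moves with it): 5 mm in front of the lip at rest, 37 mm above the glass; the plate is 90 mm wide (y), 50 mm high and faces the dispenser's -x
- bar1: lowest of three alike candy bars lying crosswise one behind the other in the chute behind the gate: 28 x 60 x 20 mm block, origin at its centre, long axis y, 0.03 kg
- bar2: the middle candy bar, same as bar1
- bar3: the highest candy bar, same as bar1
- teapot: bystander: white porcelain teapot, 120 mm across, 117 mm high, origin at the centre of its underside
- cup1: bystander: small ceramic cup, 68 mm across, 50 mm high, origin under its centre
- cup2: bystander: small ceramic cup like cup1
- lighter: bystander: silver plastic lighter lying flat, 84 x 25 x 12 mm, origin under its middle

How it is judged:
On the way, in this order (a step that is already met when the one before it is completed fails the run):
1. the push plate is pressed in more than 10 mm, so the gate is rising (value of joint plate above 0.01 m), for 0.05 s.
2. all three bars lie inside the dish (horizontal distance between each of bar1, bar2, bar3 and dish below 0.078 m and z of bar1 in the frame of dish between 0 and 0.055 m and z of bar2 in the frame of dish between 0 and 0.055 m and z of bar3 in the frame of dish between 0 and 0.055 m), for 0.2 s.
At the end, for the whole second after the job is handed in: All three bars lie inside the dish; the dish rests level (within 0.08 rad) on the top rim of the upright stack, centred within 15 mm, its handle above the stack's handles (within 0.2 rad and 35 mm), released and at rest; the push plate is back out (under 4 mm of travel) (all of step 2 and horizontal distance between dish and stack below 0.015 m and z of dish in the frame of stack between 0.084 and 0.096 m and horizontal distance between dish_handle and stack_handle below 0.035 m and angle between the x axis of dish and the x axis of stack, either way round below 0.2 rad and angle between dish's own z axis and vertical below 0.08 rad and angle between stack's own z axis and vertical below 0.05 rad and height (world z) of stack below 0.005 m and linear speed of dish below 0.02 m/s and value of joint plate below 0.004 m); the robot touches nothing.
It fails at once if a candy bar falls beside or under the dish, onto the glass ((height (world z) of bar1 below 0.05 m and (horizontal distance between bar1 and dish above 0.084 m or z of bar1 in the frame of dish below -0.005 m)) or (height (world z) of bar2 below 0.05 m and (horizontal distance between bar2 and dish above 0.084 m or z of bar2 in the frame of dish below -0.005 m)) or (height (world z) of bar3 below 0.05 m and (horizontal distance between bar3 and dish above 0.084 m or z of bar3 in the frame of dish below -0.005 m))).
It fails at once if the gripper touches a candy bar (contact force between any of bar1, bar2, bar3 and the fingers above 0.3 N).
It fails at once if the teapot, a cup or the lighter is moved more than 20 mm (distance of any of teapot, cup1, cup2, lighter from where it was at the start of the episode above 0.02 m).
It fails at once if the stack is shifted more than 40 mm (distance of stack from where it was at the start of the episode above 0.04 m).
It fails at once if the dish is banged down on the stack (over 40 N) (contact force between dish and stack above 40 N).
It also fails if it takes over 58 s, if anything falls off the work surface, if the arm or the gripper's body presses on something with over 40 N, if the wrist force passes 120 N, or if a joint passes its speed limit or range.

## Working session

There is one attempt and no reset: what is moved stays moved. The work goes in short steps, Python scripts to look and compute and a shell command to move; the robot and the scene stay as the last step left them, time stands still between calls to the robot, and variables do not carry over. Pictures are saved under pics/ and viewed, at most 10 in all, crops included, and the job is handed in when it is done.

```bash
mkdir -p pics; ls
python3 - <<'E'
from rig import *
import cv2,pickle
s=read_state();print({k:s[k] for k in('time','eef_pos','ee_rot','finger_gap','contact_force')})
d={}
for n in('side','top','wrist'):
    c=camera(n);d[n]=c;cv2.imwrite(f'pics/{n}0.png',c['color'][:,:,::-1])
    print(n,c['K'].round(1).tolist() if hasattr(c['K'],'round') else c['K'])
    print(c.get('T',c.get('hand_eye')))
pickle.dump(d,open('c0.pkl','wb'))
E
```

```text
pics
{'time': 0.0, 'eef_pos': array([0.16936142, 0.62712057, 0.23066208]), 'ee_rot': array([ 1.31525815e-01,  9.91312567e-01, -5.87343415e-04, -1.01428132e-04]), 'finger_gap': 0.08561715558559478, 'contact_force': array([ 0.21351452, -0.89961284,  0.1316037 ])}
side [[478.8, 0.0, 317.3], [0.0, 478.8, 242.6], [0.0, 0.0, 1.0]]
[[ 0.87014138 -0.31362234  0.38012498  0.14845637]
 [-0.49275574 -0.56429845  0.66238889 -0.83682658]
 [ 0.00676398 -0.76368075 -0.64555864  0.83315745]
 [ 0.          0.          0.          1.        ]]
top [[550.8, 0.0, 327.3], [0.0, 550.8, 239.4], [0.0, 0.0, 1.0]]
[[ 0.00953293 -0.99663795  0.08137523  0.46957593]
 [-0.9998748  -0.01052838 -0.0118125  -0.06486296]
 [ 0.01262954 -0.08125243 -0.99661353  1.27767358]
 [ 0.          0.          0.          1.        ]]
wrist [[379.0, 0.0, 326.2], [0.0, 379.0, 233.6], [0.0, 0.0, 1.0]]
[[ 1.09554985e-03 -9.56376646e-01 -2.92134405e-01  7.34527476e-02]
 [ 9.99999251e-01  1.20720022e-03 -2.01924423e-04 -2.41218500e-04]
 [ 5.45780520e-04 -2.92133965e-01  9.56377252e-01 -1.43200464e-01]
 [ 0.00000000e+00  0.00000000e+00  0.00000000e+00  1.00000000e+00]]
```

View pics/side0.png

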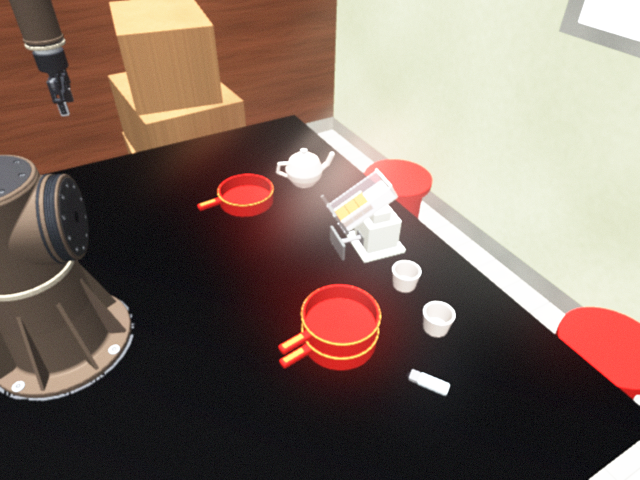

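View pics/top0.png

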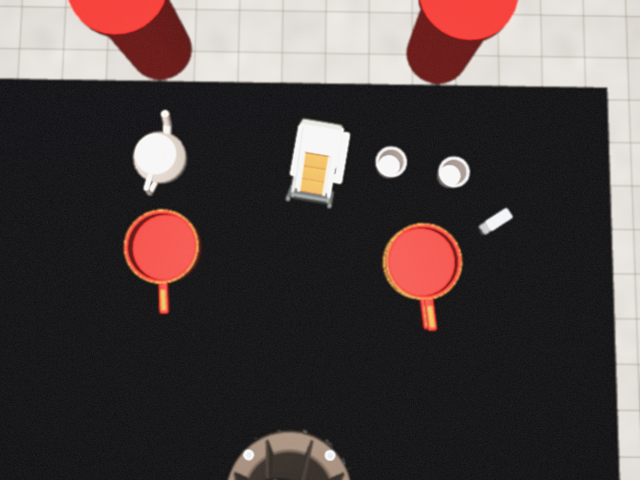

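The side view shows the dish at about (246,195) with its handle end at (200,206). The stack is at (340,325), the plate at (338,242) and the bars at (352,207). In the top view the dish is at (162,246) with its handle towards (163,312), the stack is at (423,261) with its handle towards (430,328), and the dispenser front is at (309,200). Next I'll measure with masks and look at enlarged crops.

```bash
cat > h.py <<'E'
import numpy as np,cv2
def ray(c,uv):
    uv=np.atleast_2d(np.asarray(uv,float)); d=np.c_[uv,np.ones(len(uv))]@np.linalg.inv(c['K']).T
    return c['T'][:3,3], d@c['T'][:3,:3].T
def onz(c,uv,z):
    o,d=ray(c,uv); return o+d*((z-o[2])/d[:,2])[:,None]
def tri(c1,u1,c2,u2):
    A=[];b=[]
    for c,u in((c1,u1),(c2,u2)):
        o,d=ray(c,u);d=d[0]/np.linalg.norm(d[0]);P=np.eye(3)-np.outer(d,d);A.append(P);b.append(P@o)
    x=np.linalg.lstsq(np.vstack(A),np.hstack(b),rcond=None)[0]
    return x
def proj(c,X):
    p=(np.atleast_2d(X)-c['T'][:3,3])@c['T'][:3,:3]@c['K'].T; return p[:,:2]/p[:,2:]
E
python3 - <<'E'
import pickle;from h import *
d=pickle.load(open('c0.pkl','rb'))
for n,rois in(('top',{'dish':(110,200,210,325),'stack':(370,210,475,340)}),('side',{'dish':(190,165,285,225),'stack':(270,275,395,375)})):
    im=d[n]['color'];h=cv2.cvtColor(im,cv2.COLOR_RGB2HSV)
    m=((h[...,1]>110)&(h[...,2]>90)&((h[...,0]<35)|(h[...,0]>170))).astype(np.uint8)
    g=((h[...,1]>90)&(h[...,2]>90)&(h[...,0]>11)&(h[...,0]<35)).astype(np.uint8)
    for k,(x0,y0,x1,y1) in rois.items():
        M=np.zeros_like(m);M[y0:y1,x0:x1]=m[y0:y1,x0:x1]
        cs=max(cv2.findContours(M,0,2)[0],key=cv2.contourArea)
        body=cv2.morphologyEx(M,cv2.MORPH_OPEN,cv2.getStructuringElement(2,(25,25)))
        hd=cv2.morphologyEx(M&(1-cv2.dilate(body,np.ones((3,3)))),cv2.MORPH_OPEN,np.ones((3,3)))
        hp=np.argwhere(hd)[:,::-1]
        print(n,k,cv2.boundingRect(cs),'body',cv2.boundingRect(body),cv2.fitEllipse(max(cv2.findContours(body,0,2)[0],key=cv2.contourArea)),'handle',hp.min(0),hp.max(0),hp.mean(0),cv2.minAreaRect(hp.astype(np.float32)))
t=d['top']['color'];s=d['side']['color']
c=lambda i,x,y,w,h:cv2.resize(i[y:y+h,x:x+w],(400,300),interpolation=cv2.INTER_CUBIC)
o=np.vstack([np.hstack([c(t,275,110,120,90+10),c(s,310,165,120,90)]),np.hstack([c(s,190,160,100,75),c(s,270,280,128,96)])])
cv2.imwrite('pics/crop.png',o[:,:,::-1])
E
```

```text
top dish (123, 209, 77, 105) body (123, 209, 77, 76) ((161.10301208496094, 246.17303466796875), (74.2173843383789, 76.19036865234375), 73.22391510009766) handle [158 285] [168 313] [163.07615894 299.16225166] ((163.0, 299.0), (28.0, 10.0), 90.0)
top stack (382, 223, 81, 108) body (382, 223, 81, 79) ((422.1634826660156, 261.47412109375), (77.09426879882812, 79.50591278076172), 89.16229248046875) handle [420 302] [436 330] [428.2962963  315.80740741] ((428.2384948730469, 315.90771484375), (29.644298553466797, 14.388029098510742), 82.87498474121094)
side dish (197, 173, 88, 52) body (217, 173, 58, 45) ((247.2206573486328, 195.39271545410156), (45.60734939575195, 62.366363525390625), 93.5688705444336) handle [197 198] [282 224] [244.07216495 212.87113402] ((239.96942138671875, 211.57476806640625), (87.25171661376953, 17.16530990600586), 10.954063415527344)
side stack (278, 275, 114, 96) body (300, 279, 84, 92) ((340.8844299316406, 324.4439697265625), (84.26739501953125, 93.20203399658203), 20.025169372558594) handle [278 312] [387 367] [294.3326572  350.45233266] ((330.1138610839844, 331.60748291015625), (25.640605926513672, 118.54427337646484), 63.90457534790039)
```

View pics/crop.png

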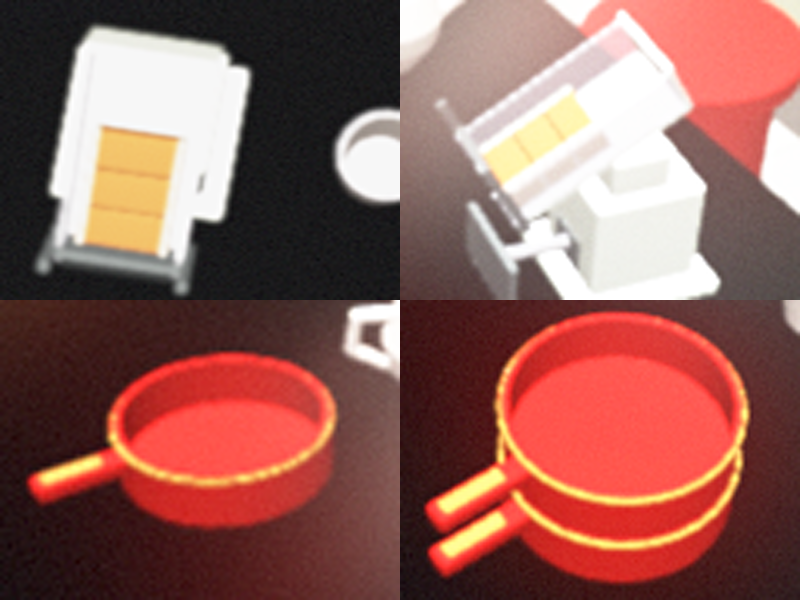

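The crops show the plate as a dark quad. Its full-image side-view corners are about (330,225), (345,240), (345,254) and (330,239). Gold rings and gold strips on the handles are clearly visible, and the orange bars give the dispenser's heading.

```bash
cat > m.py <<'E'
import pickle;from h import *
from scipy.optimize import least_squares
d=pickle.load(open('c0.pkl','rb'));T,S=d['top'],d['side']
def gold(n,x0,y0,x1,y1):
    h=cv2.cvtColor(d[n]['color'],cv2.COLOR_RGB2HSV)
    g=((h[...,1]>90)&(h[...,2]>120)&(h[...,0]>9)&(h[...,0]<35)).astype(np.uint8)
    M=np.zeros_like(g);M[y0:y1,x0:x1]=g[y0:y1,x0:x1];return M
def circ(P):
    f=lambda p:np.hypot(P[:,0]-p[0],P[:,1]-p[1])-p[2]
    r=least_squares(f,[*P[:,:2].mean(0),.08],loss='soft_l1',f_scale=.002);return r.x.round(4),np.sqrt((f(r.x)**2).mean()).round(4)
def pix(M):return np.argwhere(M)[:,::-1]
for k,zr,rt,rs in(('dish',.045,(118,205,205,283),(215,170,280,218)),('stack',.135-.045,(378,218,468,300),(298,275,388,345))):
    for n,r in(('top',rt),('side',rs)):
        M=gold(n,*r)
        if n=='side' and k=='stack':   # upper ring only: topmost/bottom handled by soft loss via hull of upper rim
            pts=pix(M);
        else: pts=pix(M)
        for z in(zr-.005,zr,zr-.01): print(k,n,z,len(pts),*circ(onz(d[n],pts,z)))
# handle gold strips
for k,rt,rs,z in(('dish',(150,286,180,320),(192,195,219,212),.04),('stack',(415,300,445,335),(276,330,306,354),.085)):
    for n,r in(('top',rt),('side',rs)):
        M=gold(n,*r);cs=[c for c in cv2.findContours(M,0,2)[0] if len(c)>4]
        for c in cs:
            b=cv2.boxPoints(cv2.minAreaRect(c));o=sorted(range(4),key=lambda i:np.hypot(*(b[i]-b[(i+1)%4])))
            e=[(b[i]+b[(i+1)%4])/2 for i in o[:2]]
            print(k,n,'ends',np.round(e,1).tolist(),'on z',onz(d[n],e,z)[:,:2].round(4).tolist())
for n,r in(('top',(295,140,340,205)),('side',(325,185,372,230))):
    M=gold(n,*r);c=max(cv2.findContours(M,0,2)[0],key=cv2.contourArea);print('bars',n,cv2.boxPoints(cv2.minAreaRect(c)).round(1).tolist(),cv2.approxPolyDP(c,2.5,True)[:,0].tolist())
p=[(330.4,225),(345.4,240.5),(345.4,254.5),(330.4,239.5)]
print('plate',onz(S,p[:2],.062).round(4).tolist(),onz(S,p[2:],.012).round(4).tolist())
E
python3 m.py
```

```text
dish top 0.04 394 [0.5525 0.2944 0.0821] 0.0015
dish top 0.045 394 [0.5522 0.2929 0.0818] 0.0015
dish top 0.034999999999999996 394 [0.5529 0.2958 0.0824] 0.0015
dish side 0.04 163 [0.5504 0.2943 0.0808] 0.0032
dish side 0.045 163 [0.5478 0.2871 0.0803] 0.0032
dish side 0.034999999999999996 163 [0.5529 0.3014 0.0813] 0.0032
stack top 0.085 548 [ 0.5224 -0.2869  0.0826] 0.0022
stack top 0.09000000000000001 548 [ 0.5222 -0.2859  0.0823] 0.0022
stack top 0.08000000000000002 548 [ 0.5226 -0.2878  0.083 ] 0.0022
stack side 0.085 496 [ 0.5206 -0.2865  0.0821] 0.0079
stack side 0.09000000000000001 496 [ 0.5181 -0.2902  0.0816] 0.0079
stack side 0.08000000000000002 496 [ 0.5231 -0.2828  0.0827] 0.008
dish top ends [[162.5, 290.0], [162.5, 310.0]] on z [[0.4536, 0.2869], [0.4094, 0.2854]]
dish side ends [[214.8000030517578, 199.1999969482422], [199.8000030517578, 204.1999969482422]] on z [[0.4533, 0.2875], [0.4077, 0.2847]]
stack top ends [[429.1000061035156, 305.79998779296875], [432.1000061035156, 327.0]] on z [[0.4256, -0.2998], [0.3805, -0.3061]]
stack side ends [[303.0, 350.5], [291.0, 350.5]] on z [[0.4077, -0.3337], [0.3877, -0.3225]]
stack side ends [[302.29998779296875, 334.79998779296875], [282.29998779296875, 346.5]] on z [[0.4244, -0.2997], [0.3774, -0.3059]]
stack side ends [[302.0, 330.0], [303.0, 331.0]] on z [[0.4296, -0.2887], [0.4301, -0.2919]]
bars top [[299.5, 191.0], [305.5, 151.8000030517578], [327.6000061035156, 155.1999969482422], [321.6000061035156, 194.39999389648438]] [[306, 152], [301, 191], [321, 194], [327, 156]]
bars side [[345.0, 207.0], [346.6000061035156, 206.1999969482422], [349.6000061035156, 212.1999969482422], [348.0, 213.0]] [[345, 207], [348, 213]]
plate [[0.6674, -0.0001, 0.062], [0.6682, -0.0726, 0.062]] [[0.6719, -0.0708, 0.012], [0.669, 0.0, 0.012]]
```

```bash
python3 -m jog '{"travel":[[0.0357,-0.0454,0],[0.0357,-0.0454,0],[0.0357,-0.0454,0],[0.0357,-0.0454,0],[0.0357,-0.0454,0]],"twist":[0.0685,0.0685,0.0685,0,0],"fingers":[1,1,1,1,1]}'
python3 -m jog '{"travel":[[0.0357,-0.0454,0],[0.0357,-0.0454,0],[0.0357,-0.0454,0],[0.0357,-0.0454,0],[0.0357,-0.0454,0]],"twist":[0,0,0,0,0],"fingers":[1,1,1,1,1]}'
python3 -m jog '{"travel":[[0.0357,-0.0454,-0.02],[0.0357,-0.0454,-0.02],[0.0357,-0.0454,-0.02],[0.0357,-0.0454,-0.02],[0.0357,-0.0454,-0.02]],"twist":[0,0,0,0,0],"fingers":[1,1,1,1,1]}'
python3 -m jog '{"travel":[[0,0,0],[0,0,0]],"twist":[0,0],"fingers":[1,1]}'
cat >> h.py <<'E'
def wrist():
    from rig import read_state,camera
    from scipy.spatial.transform import Rotation as R
    s=read_state();c=camera('wrist');M=np.eye(4);M[:3,:3]=R.from_quat(s['ee_rot']).as_matrix();M[:3,3]=s['eef_pos']
    c['T']=M@c['hand_eye'];return s,c
E
python3 - <<'E'
from h import *;import pickle
s,c=wrist();pickle.dump(c,open('w1.pkl','wb'));cv2.imwrite('pics/w1.png',c['color'][:,:,::-1])
for X in([.437,.2865,.04],[.402+.052,.2875,.04],[.552,.294,.045]):print(proj(c,X))
E
```

```text
time: 0.57
eef_pos: [0.2592, 0.5128, 0.2311]
ee_rot: [-0.03, 1.0, -0.0, -0.0]
contact_force: [1.6, 0.8, -0.3]
finger_gap: 0.0854
grasp_force: 0.0
time: 0.98
eef_pos: [0.3485, 0.3993, 0.2312]
ee_rot: [-0.03, 1.0, -0.0, -0.0]
contact_force: [1.6, 1.5, -0.3]
finger_gap: 0.0857
grasp_force: 0.0
time: 1.4
eef_pos: [0.4378, 0.2857, 0.1808]
ee_rot: [-0.03, 1.0, -0.0, -0.0]
contact_force: [0.6, 1.3, 0.5]
finger_gap: 0.0849
grasp_force: 0.0
time: 1.57
eef_pos: [0.4375, 0.2858, 0.1807]
ee_rot: [-0.028, 1.0, -0.0, -0.001]
contact_force: [0.8, -0.1, -0.8]
finger_gap: 0.0854
grasp_force: 0.0
[[328.05162726 217.00039088]]
[[328.04892107 238.00702841]]
[[328.92126726 350.11560874]]
```

View pics/w1.png

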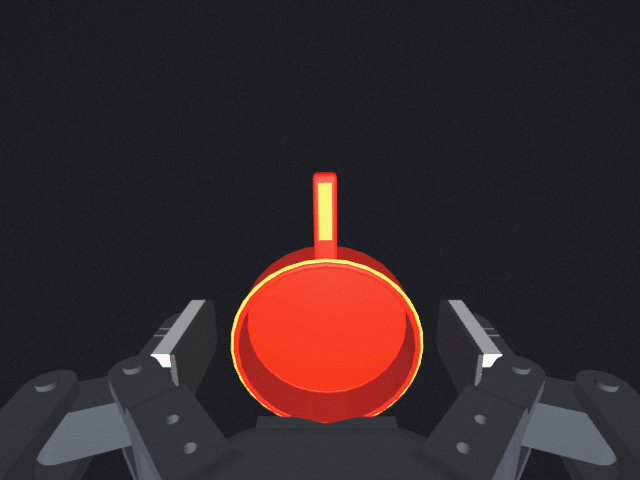

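The wrist view shows the handle upright at column 325, with its gold strip at rows 182–240. That is 1–2 mm from the prediction at (328,217), and the ring is centred at about (327,340). I'll descend and grip.

```bash
python3 -m jog '{"travel":[[0,-0.001,-0.06],[0,-0.001,-0.06],[0,0,-0.06],[0,0,-0.06],[0,0,-0.05]],"twist":[0,0,0,0,0],"fingers":[1,1,1,1,1]}'
python3 -m jog '{"travel":[[0,0,-0.02],[0,0,-0.02],[0,0,0],[0,0,0],[0,0,0]],"twist":[0,0,0,0,0],"fingers":[1,1,1,0,0]}' 110
python3 -m jog '{"travel":[[0,0,0],[0,0,0],[0,0,0],[0,0,0],[0,0,0]],"twist":[0,0,0,0,0],"fingers":[0,0,0,0,0]}' 110
```

```text
time: 2.03
eef_pos: [0.4364, 0.287, 0.035]
ee_rot: [-0.03, 1.0, 0.0, 0.0]
contact_force: [-0.3, 0.6, -0.7]
finger_gap: 0.0851
grasp_force: 0.0
time: 2.45
eef_pos: [0.4379, 0.2866, 0.0175]
ee_rot: [-0.03, 1.0, 0.0, 0.001]
contact_force: [0.5, -0.8, -0.0]
finger_gap: 0.0637
grasp_force: 0.0
time: 2.87
eef_pos: [0.4374, 0.2861, 0.0169]
ee_rot: [-0.029, 1.0, 0.0, 0.0]
contact_force: [-3.1, -0.9, 10.5]
finger_gap: 0.0157
grasp_force: 107.2
```

```bash
python3 -m jog '{"travel":[[0,0,0.005],[0,0,0.01],[0,0,0.01],[0,0,0.01],[0,0,0.015]],"twist":[0,0,0,0,0],"fingers":[0,0,0,0,0]}' 118
python3 -m jog '{"travel":[[0,-0.01,0.01],[0,-0.02,0],[0,-0.03,0],[0,-0.03,0],[0,-0.03,0]],"twist":[0,0,0,0,0],"fingers":[0,0,0,0,0]}'
python3 -m jog '{"travel":[[0,-0.03,0],[0,-0.03,0],[0,-0.02,0],[0,-0.01,0],[0,0,0]],"twist":[0,0,0,0,0],"fingers":[0,0,0,0,0]}'
python3 - <<'E'
from h import *;import pickle
from rig import *
s,w=wrist();d={'wrist':w,'top':camera('top'),'side':camera('side')};pickle.dump(d,open('c1.pkl','wb'))
c=lambda i,x,y,ww,h:cv2.resize(i[y:y+h,x:x+ww],(400,300),interpolation=cv2.INTER_CUBIC)
o=np.vstack([np.hstack([cv2.resize(w['color'],(400,300)),c(d['top']['color'],150,110,240,180)]),np.hstack([c(d['side']['color'],180,150,240,180),c(d['side']['color'],315,195,80,60)])])
cv2.imwrite('pics/c1.png',o[:,:,::-1]);print(s['eef_pos'],s['contact_force'],s['wrist_torque'],s['finger_gap'])
E
```

```text
time: 3.28
eef_pos: [0.4371, 0.2859, 0.0417]
ee_rot: [-0.029, 1.0, -0.0, -0.0]
contact_force: [1.0, -0.4, -1.3]
finger_gap: 0.0158
grasp_force: 115.3
time: 3.7
eef_pos: [0.4368, 0.2246, 0.0464]
ee_rot: [-0.03, 1.0, -0.0, -0.0]
contact_force: [0.6, -0.4, -0.9]
finger_gap: 0.0157
grasp_force: 115.3
time: 4.12
eef_pos: [0.4371, 0.1799, 0.0463]
ee_rot: [-0.029, 1.0, -0.0, -0.0]
contact_force: [0.1, 0.1, -1.3]
finger_gap: 0.0159
grasp_force: 115.4
[0.43707217 0.17992422 0.04632464] [ 0.14020597  0.09688342 -1.34207142] [-0.01791399  0.150632    0.03938148] 0.01591803060115819
```

View pics/c1.png

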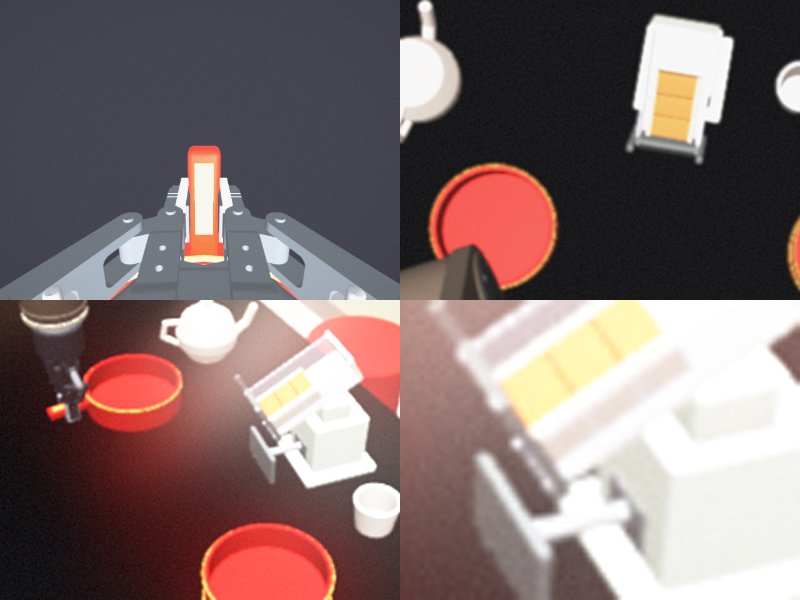

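The wrist view shows the handle firmly between the pads and the dish held level in the air. The plate's corners need a closer look.

Run:
```python
from h import *;import pickle
d=pickle.load(open('c1.pkl','rb'))
c=lambda i,x,y,ww,h:cv2.resize(i[y:y+h,x:x+ww],(ww*10,h*10),interpolation=cv2.INTER_CUBIC)
a=c(d['side']['color'],322,216,36,50);b=c(d['top']['color'],284,180,44,50)
o=np.clip(np.hstack([a,b]).astype(float)*1.0,0,255).astype(np.uint8)
for i in range(0,800,50):cv2.line(o,(i,0),(i,6),(0,255,0),1)
for i in range(0,500,50):cv2.line(o,(0,i),(6,i),(0,255,0),1)
cv2.imwrite('pics/c2.png',o[:,:,::-1])
```

```text
(no output)
```

View pics/c2.png

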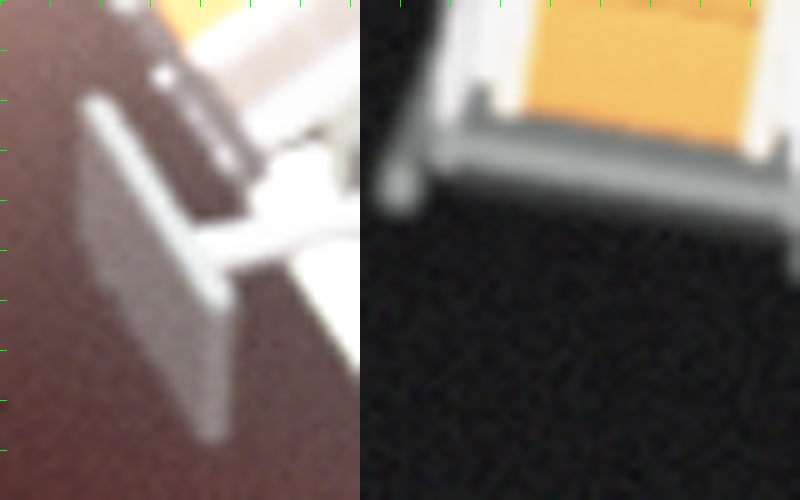

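The plate's front face shows clearly in the side view. Its corners are about TL (330.2,226.5), TR (343.3,246.5), BR (342.7,260) and BL (330.2,240.5). In the top view the bar edge slopes about 9°.

```bash
python3 - <<'E'
from h import *;import pickle
d=pickle.load(open('c1.pkl','rb'));S,T=d['side'],d['top']
a=onz(S,[(330.2,226.5),(343.3,246.5)],.062);b=onz(S,[(330.2,240.5),(342.7,260)],.012)
for p in(a,b):
    v=p[0]-p[1];print(p.round(4).tolist(),np.hypot(*v[:2]),np.degrees(np.arctan2(-v[0],v[1])),p.mean(0))
# bars: top-view corners, heights from geometry
p=onz(T,[(300.5,191.5),(322,195)],.125);q=onz(T,[(305.5,151.8),(327.6,155.2)],.165)
print(p,q);v=(q-p).mean(0);print('yaw bars',np.degrees(np.arctan2(v[1],v[0])),p.mean(0))
# triangulate crossing gate-post left tip & bars right-lower corner
print('lower bar corner R', tri(T,(322,195),S,(338,218)))
# gold ring of held dish
import m
E
sed -n 1,3p m.py >/dev/null
```

```text
[[0.6638, -0.0053, 0.062], [0.6513, -0.0897, 0.062]] 0.08526482896611896 -8.371820097177 [ 0.65755101 -0.04747648  0.062     ]
[[0.6664, -0.0033, 0.012], [0.6547, -0.0853, 0.012]] 0.08287910065405552 -8.092680271566776 [ 0.66051934 -0.04431532  0.012     ]
[[ 0.66473154 -0.02081987  0.125     ]
 [ 0.65778809 -0.06633101  0.125     ]] [[ 0.74040937 -0.03149354  0.165     ]
 [ 0.73388821 -0.07692115  0.165     ]]
yaw bars -7.975123644269825 [ 0.66125982 -0.04357544  0.125     ]
lower bar corner R [ 0.65283444 -0.06461824  0.13391037]
dish top 0.04 394 [0.5525 0.2944 0.0821] 0.0015
dish top 0.045 394 [0.5522 0.2929 0.0818] 0.0015
dish top 0.034999999999999996 394 [0.5529 0.2958 0.0824] 0.0015
dish side 0.04 163 [0.5504 0.2943 0.0808] 0.0032
dish side 0.045 163 [0.5478 0.2871 0.0803] 0.0032
dish side 0.034999999999999996 163 [0.5529 0.3014 0.0813] 0.0032
stack top 0.085 548 [ 0.5224 -0.2869  0.0826] 0.0022
stack top 0.09000000000000001 548 [ 0.5222 -0.2859  0.0823] 0.0022
stack top 0.08000000000000002 548 [ 0.5226 -0.2878  0.083 ] 0.0022
stack side 0.085 496 [ 0.5206 -0.2865  0.0821] 0.0
[... 551 characters left out ...]
0.4077, -0.3337], [0.3877, -0.3225]]
stack side ends [[302.29998779296875, 334.79998779296875], [282.29998779296875, 346.5]] on z [[0.4244, -0.2997], [0.3774, -0.3059]]
stack side ends [[302.0, 330.0], [303.0, 331.0]] on z [[0.4296, -0.2887], [0.4301, -0.2919]]
bars top [[299.5, 191.0], [305.5, 151.8000030517578], [327.6000061035156, 155.1999969482422], [321.6000061035156, 194.39999389648438]] [[306, 152], [301, 191], [321, 194], [327, 156]]
bars side [[345.0, 207.0], [346.6000061035156, 206.1999969482422], [349.6000061035156, 212.1999969482422], [348.0, 213.0]] [[345, 207], [348, 213]]
plate [[0.6674, -0.0001, 0.062], [0.6682, -0.0726, 0.062]] [[0.6719, -0.0708, 0.012], [0.669, 0.0, 0.012]]
```

Plate width, yaw (-8.1°) and bar line all agree. The plate face centre is about (0.658,-0.0445). I'll move to a standoff 25 mm in front of it, aligned with the dispenser.

```bash
python3 -m jog '{"travel":[[0,-0.01,0],[0,-0.02,0],[0,-0.03,0],[0,-0.035,0],[0,-0.035,0]],"twist":[-0.01,-0.02,-0.03,-0.03,-0.02],"fingers":[0,0,0,0,0]}' 118
python3 -m jog '{"travel":[[0,-0.035,0],[0,-0.035,-0.005],[0,-0.035,-0.005],[0,-0.035,-0.005],[0,-0.035,-0.008]],"twist":[-0.02,0,0,0,0],"fingers":[0,0,0,0,0]}'
python3 -m jog '{"travel":[[0.003,-0.03,-0.008],[0.003,-0.03,-0.008],[0,-0.02,-0.004],[0,0,0],[0,0,0]],"twist":[0,0,0,0,0],"fingers":[0,0,0,0,0]}'
python3 - <<'E'
from h import *;import pickle
from rig import *
s=read_state();d={'top':camera('top'),'side':camera('side')};pickle.dump(d,open('c2.pkl','wb'))
print(s['eef_pos'],s['ee_rot'],s['contact_force'],s['wrist_torque'])
c=lambda i,x,y,ww,h:cv2.resize(i[y:y+h,x:x+ww],(400,600),interpolation=cv2.INTER_CUBIC)
o=np.hstack([c(d['top']['color'],270,150,80,120),c(d['side']['color'],280,170,80,120)])
cv2.imwrite('pics/c3.png',o[:,:,::-1])
# ring in top view
h=cv2.cvtColor(d['top']['color'],cv2.COLOR_RGB2HSV);g=(h[...,1]>90)&(h[...,2]>120)&(h[...,0]>9)&(h[...,0]<35)
g[:203]=0;g[290:]=0;g[:,:250]=0;g[:,370:]=0
from scipy.optimize import least_squares
P=onz(d['top'],np.argwhere(g)[:,::-1],.049);f=lambda p:np.hypot(P[:,0]-p[0],P[:,1]-p[1])-.081
r=least_squares(f,[.55,-.03],loss='soft_l1',f_scale=.002);print('ring',r.x,len(P),np.median(abs(f(r.x))))
E
```

```text
time: 4.68
eef_pos: [0.4369, 0.1151, 0.0462]
ee_rot: [0.059, 0.998, -0.0, -0.0]
contact_force: [0.4, 0.5, -1.1]
finger_gap: 0.0151
grasp_force: 115.4
time: 5.1
eef_pos: [0.4371, 0.0274, 0.0348]
ee_rot: [0.073, 0.997, -0.0, 0.0]
contact_force: [-0.1, -0.1, -2.0]
finger_gap: 0.0154
grasp_force: 115.4
time: 5.52
eef_pos: [0.4399, -0.0119, 0.0247]
ee_rot: [0.074, 0.997, 0.0, -0.0]
contact_force: [0.2, -0.1, -1.2]
finger_gap: 0.0159
grasp_force: 115.5
[ 0.43992179 -0.01187355  0.02473172] [ 7.35122808e-02  9.97294284e-01  1.83974580e-06 -2.34155806e-04] [ 0.1647932  -0.12276591 -1.15823595] [ 0.07835775  0.11373984 -0.00820841]
ring [ 0.55425011 -0.02781451] 264 0.0010914381664535802
```

View pics/c3.png

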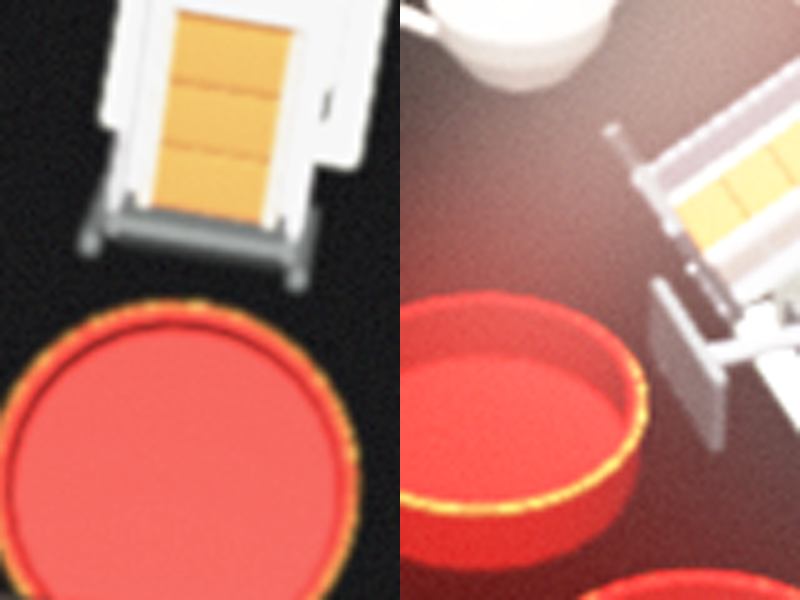

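The dish is centred about 25 mm in front of the plate, with its ring at (0.554,-0.028) as expected. I'll advance and feel for contact.

```bash
python3 -m jog '{"travel":[[0.01,-0.0024,0],[0.01,-0.0024,0],[0.01,-0.0014,0],[0.006,-0.001,0],[0,0,0]],"twist":[0,0,0,0,0],"fingers":[0,0,0,0,0]}' 118
for i in 1; do python3 -m jog '{"travel":[[0.004,-0.0006,0],[0,0,0]],"twist":[0,0],"fingers":[0,0]}'; python3 -m jog '{"travel":[[0.004,-0.0006,0],[0,0,0]],"twist":[0,0],"fingers":[0,0]}';python3 -m jog '{"travel":[[0.004,-0.0006,0],[0,0,0]],"twist":[0,0],"fingers":[0,0]}';python3 -m jog '{"travel":[[0.004,-0.0006,0],[0,0,0]],"twist":[0,0],"fingers":[0,0]}';done | egrep 'eef|contact'
```

```text
time: 6.03
eef_pos: [0.4595, -0.0151, 0.0249]
ee_rot: [0.072, 0.997, -0.0, 0.001]
contact_force: [-0.4, 0.3, -1.5]
finger_gap: 0.016
grasp_force: 115.5
eef_pos: [0.4604, -0.0154, 0.0248]
contact_force: [-0.5, -0.1, 0.1]
eef_pos: [0.4625, -0.0157, 0.0248]
contact_force: [0.5, -1.1, -1.7]
eef_pos: [0.4646, -0.0161, 0.0248]
contact_force: [0.7, 0.5, -0.7]
eef_pos: [0.4667, -0.0163, 0.0248]
contact_force: [0.8, -0.5, -1.1]
```

```bash
for i in 1; do python3 -m jog '{"travel":[[0.004,-0.0006,0],[0,0,0]],"twist":[0,0],"fingers":[0,0]}'; python3 -m jog '{"travel":[[0.004,-0.0006,0],[0,0,0]],"twist":[0,0],"fingers":[0,0]}';python3 -m jog '{"travel":[[0.004,-0.0006,0],[0,0,0]],"twist":[0,0],"fingers":[0,0]}';done | egrep 'eef|contact'
python3 - <<'E'
from rig import *;import numpy as np
f=[]
for i in range(3):
    camera('side');s=read_state();f.append(s['contact_force'])
print(np.mean(f,0),s['eef_pos'])
E
```

```text
eef_pos: [0.4686, -0.0167, 0.0248]
contact_force: [0.5, -0.3, -1.3]
eef_pos: [0.4701, -0.0169, 0.0247]
contact_force: [-2.0, 0.7, -1.0]
eef_pos: [0.4722, -0.0172, 0.0247]
contact_force: [-2.0, 0.2, -1.6]
[-1.95300251  0.72922387 -1.46760348] [ 0.47206624 -0.01717186  0.02474551]
```

Contact came at x≈0.4693, so the plate is in by about 2.8 mm. I'll push 21 mm more, to a travel of about 24 mm, and hold.

```bash
python3 -m jog '{"travel":[[0.02,-0.0029,0],[0.0215,-0.0031,0],[0,0,0],[0,0,0],[0,0,0]],"twist":[0,0,0,0,0],"fingers":[0,0,0,0,0]}' 118
python3 -m jog '{"travel":[[0,0,0],[0,0,0],[0,0,0],[0,0,0],[0,0,0]],"twist":[0,0,0,0,0],"fingers":[0,0,0,0,0]}'
python3 -m jog '{"travel":[[0,0,0],[0,0,0],[0,0,0],[0,0,0],[0,0,0]],"twist":[0,0,0,0,0],"fingers":[0,0,0,0,0]}'
python3 - <<'E'
from h import *
from rig import *
s=read_state();d={'top':camera('top'),'side':camera('side')}
c=lambda i,x,y,ww,h:cv2.resize(i[y:y+h,x:x+ww],(400,600),interpolation=cv2.INTER_CUBIC)
o=np.hstack([c(d['top']['color'],265,140,90,135),c(d['side']['color'],285,165,80,120)])
cv2.imwrite('pics/c4.png',o[:,:,::-1])
E
```

```text
time: 7.77
eef_pos: [0.4918, -0.02, 0.0246]
ee_rot: [0.073, 0.997, 0.0, -0.001]
contact_force: [-5.5, 0.3, -2.6]
finger_gap: 0.0157
grasp_force: 115.9
time: 8.18
eef_pos: [0.4927, -0.0201, 0.0248]
ee_rot: [0.073, 0.997, 0.0, -0.0]
contact_force: [-4.1, 0.9, -4.7]
finger_gap: 0.0153
grasp_force: 116.0
time: 8.6
eef_pos: [0.493, -0.0202, 0.0248]
ee_rot: [0.073, 0.997, 0.0, -0.0]
contact_force: [-4.3, -0.2, -4.9]
finger_gap: 0.0158
grasp_force: 116.0
```

View pics/c4.png

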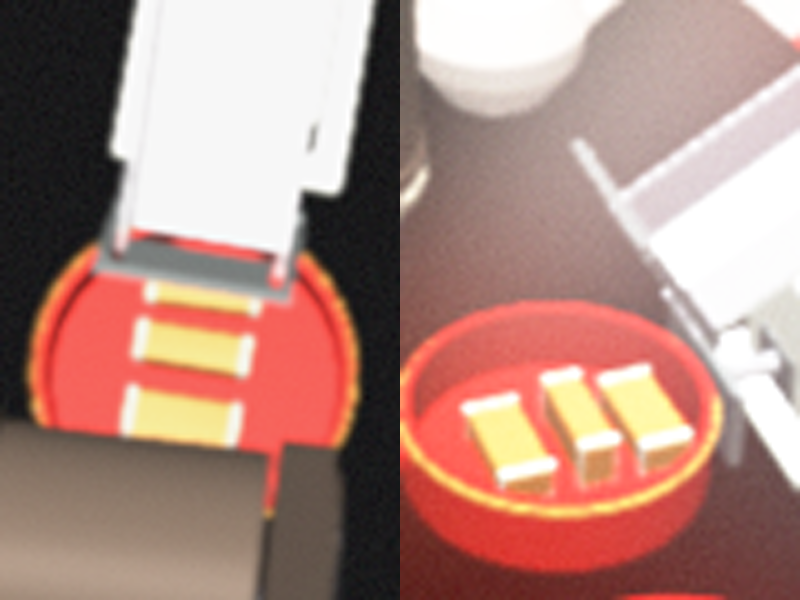

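All three bars lie in the dish, seen in both views. I'll back off slowly so that the gate shuts, then lift.

```bash
python3 -m jog '{"travel":[[-0.008,0.0011,0],[-0.016,0.0023,0],[-0.02,0.0028,0],[-0.02,0.0028,0],[-0.02,0.0028,0]],"twist":[0,0,0,0,0],"fingers":[0,0,0,0,0]}' 118
python3 -m jog '{"travel":[[-0.016,0.0023,0],[-0.01,0.001,0],[0,0,0.006],[0,0,0.015],[0,0,0.025]],"twist":[0,0,0,0,0],"fingers":[0,0,0,0,0]}'
python3 -m jog '{"travel":[[0,0,0.035],[0,0,0.04],[0,0,0.04],[0,0,0.035],[0,0,0.025]],"twist":[0,0,0,0,0],"fingers":[0,0,0,0,0]}'
python3 -m jog '{"travel":[[0,0,0.015],[0,0,0.008],[0,0,0],[0,0,0]],"twist":[0,0,0,0],"fingers":[0,0,0,0]}'
```

```text
time: 9.12
eef_pos: [0.4502, -0.0142, 0.025]
ee_rot: [0.073, 0.997, -0.0, 0.0]
contact_force: [0.1, 0.9, -2.5]
finger_gap: 0.0153
grasp_force: 116.2
time: 9.53
eef_pos: [0.4381, -0.0127, 0.0479]
ee_rot: [0.073, 0.997, -0.0, -0.0]
contact_force: [0.3, 0.6, -3.0]
finger_gap: 0.0161
grasp_force: 116.2
time: 9.95
eef_pos: [0.4391, -0.0128, 0.1377]
ee_rot: [0.073, 0.997, -0.0, 0.001]
contact_force: [0.7, -0.7, -2.2]
finger_gap: 0.0155
grasp_force: 116.2
time: 10.28
eef_pos: [0.4379, -0.0126, 0.1466]
ee_rot: [0.073, 0.997, 0.0, -0.0]
contact_force: [-0.6, 0.1, -2.7]
finger_gap: 0.0159
grasp_force: 116.2
```

```bash
python3 -m jog '{"travel":[[-0.001,-0.01,0],[-0.002,-0.018,0],[-0.003,-0.025,0],[-0.004,-0.03,0],[-0.004,-0.03,0]],"twist":[0.005,0.008,0.01,0.012,0.012],"fingers":[0,0,0,0,0]}' 118
python3 -m jog '{"travel":[[-0.003,-0.03,0],[-0.003,-0.03,0],[-0.003,-0.03,0],[-0.003,-0.03,0],[-0.003,-0.03,0]],"twist":[0.012,0.012,0.012,0.012,0.012],"fingers":[0,0,0,0,0]}'
python3 -m jog '{"travel":[[-0.003,-0.03,0],[-0.003,-0.03,0],[-0.003,-0.03,0],[-0.003,-0.03,0],[-0.003,-0.03,0]],"twist":[0.012,0.012,0.012,0.012,0.012],"fingers":[0,0,0,0,0]}'
python3 -m jog '{"travel":[[-0.004,-0.03,0],[-0.004,-0.03,0],[-0.004,-0.03,0],[-0.004,-0.025,0],[-0.002,-0.02,0]],"twist":[0.012,0.008,0,0,0],"fingers":[0,0,0,0,0]}'
python3 -m jog '{"travel":[[-0.001,-0.014,0],[0,-0.007,0],[0,0,0],[0,0,0]],"twist":[0,0,0,0],"fingers":[0,0,0,0]}'
cat > chk.py <<'E'
from h import *
from rig import *
from scipy.optimize import least_squares
import sys
s=read_state();d={'top':camera('top'),'side':camera('side')}
print(s['eef_pos'],s['ee_rot'],s['contact_force'],s['wrist_torque'])
z=float(sys.argv[1])
for n,(x0,y0,x1,y1) in(('top',(370,200,480,310)),('side',(285,200,410,335))):
    h=cv2.cvtColor(d[n]['color'],cv2.COLOR_RGB2HSV);g=(h[...,1]>90)&(h[...,2]>120)&(h[...,0]>9)&(h[...,0]<35)
    M=np.zeros_like(g);M[y0:y1,x0:x1]=g[y0:y1,x0:x1]
    for zz in(z-.008,z-.004,z):
        P=onz(d[n],np.argwhere(M)[:,::-1],zz);f=lambda p:np.hypot(P[:,0]-p[0],P[:,1]-p[1])-.0815
        r=least_squares(f,[.522,-.287],loss='cauchy',f_scale=.002);k=abs(f(r.x))<.004;print(n,zz,r.x.round(4),k.sum(),len(P))
c=lambda i,x,y,ww,h:cv2.resize(i[y:y+h,x:x+ww],(400,400),interpolation=cv2.INTER_CUBIC)
cv2.imwrite(f'pics/{sys.argv[2]}.png',np.hstack([c(d['top']['color'],360,200,140,140),c(d['side']['color'],265,240,140,140)])[:,:,::-1])
E
python3 chk.py 0.175 k1
```

```text
time: 10.7
eef_pos: [0.4304, -0.0698, 0.146]
ee_rot: [0.035, 0.999, 0.0, -0.001]
contact_force: [0.3, 0.1, -2.9]
finger_gap: 0.0157
grasp_force: 116.2
time: 11.12
eef_pos: [0.4228, -0.145, 0.146]
ee_rot: [-0.012, 1.0, 0.0, -0.001]
contact_force: [-0.2, 0.3, -2.7]
finger_gap: 0.0154
grasp_force: 116.3
time: 11.53
eef_pos: [0.4152, -0.22, 0.1459]
ee_rot: [-0.059, 0.998, 0.0, -0.001]
contact_force: [0.3, -0.9, -1.7]
finger_gap: 0.0157
grasp_force: 116.3
time: 11.95
eef_pos: [0.4063, -0.2877, 0.1461]
ee_rot: [-0.074, 0.997, 0.0, -0.0]
contact_force: [-0.3, -0.1, -2.0]
finger_gap: 0.0152
grasp_force: 116.2
time: 12.28
eef_pos: [0.4064, -0.2968, 0.1467]
ee_rot: [-0.074, 0.997, 0.0, -0.0]
contact_force: [-0.2, 0.1, -3.0]
finger_gap: 0.0155
grasp_force: 116.2
[ 0.40636223 -0.29680672  0.14666355] [-7.41876341e-02  9.97244274e-01  1.76726972e-04 -1.45548476e-04] [-0.17006595  0.10356532 -3.04950249] [-0.14172243  0.23883175 -0.0144995 ]
top 0.16699999999999998 [ 0.5196 -0.2789] 475 1407
top 0.17099999999999999 [ 0.5194 -0.2783] 478 1407
top 0.175 [ 0.5191 -0.2777] 483 1407
side 0.16699999999999998 [ 0.5395 -0.2383] 149 1265
side 0.17099999999999999 [ 0.4577 -0.2516] 143 1265
side 0.175 [ 0.5155 -0.2812] 276 1265
```

View pics/k1.png

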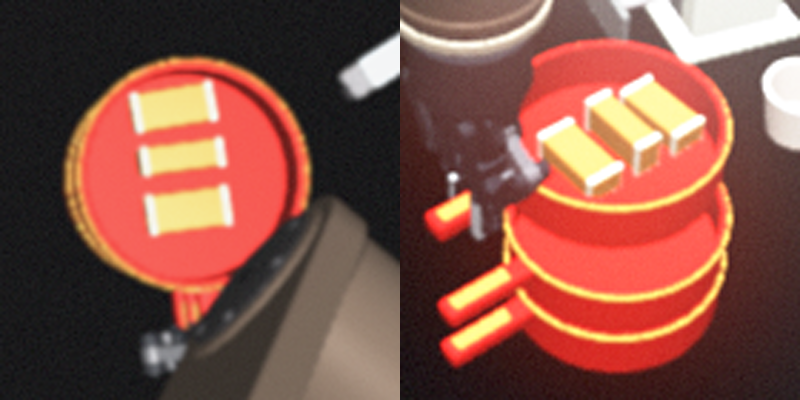

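The dish is about 8 mm short in y and 2–3 mm in x, and both views show it level with the bars inside. I'll correct this and lower it.

```bash
python3 -m jog '{"travel":[[0.002,-0.007,0],[0.003,-0.008,0],[0,0,-0.01],[0,0,-0.015],[0,0,-0.015]],"twist":[-0.004,-0.004,0,0,0],"fingers":[0,0,0,0,0]}' 118
python3 -m jog '{"travel":[[0,0,-0.012],[0,0,-0.008],[0,0,-0.006],[0,0,0],[0,0,0]],"twist":[0,0,0,0,0],"fingers":[0,0,0,0,0]}'
for i in 1; do python3 -m jog '{"travel":[[0,0,-0.003],[0,0,0]],"twist":[0,0],"fingers":[0,0]}'; python3 -m jog '{"travel":[[0,0,-0.003],[0,0,0]],"twist":[0,0],"fingers":[0,0]}';done | egrep 'eef|contact'
```

```text
time: 12.8
eef_pos: [0.4089, -0.3046, 0.1261]
ee_rot: [-0.068, 0.998, -0.0, 0.0]
contact_force: [-0.2, -0.0, -2.3]
finger_gap: 0.0158
grasp_force: 116.2
time: 13.22
eef_pos: [0.4089, -0.3046, 0.1136]
ee_rot: [-0.068, 0.998, 0.0, -0.0]
contact_force: [-0.7, 0.1, -2.4]
finger_gap: 0.0159
grasp_force: 116.2
eef_pos: [0.4091, -0.3047, 0.1124]
contact_force: [0.3, -0.4, -3.1]
eef_pos: [0.409, -0.3046, 0.1108]
contact_force: [-0.1, -0.1, -2.6]
```

```bash
for i in 1; do python3 -m jog '{"travel":[[0,0,-0.003],[0,0,0]],"twist":[0,0],"fingers":[0,0]}'; python3 -m jog '{"travel":[[0,0,-0.002],[0,0,0]],"twist":[0,0],"fingers":[0,0]}';python3 -m jog '{"travel":[[0,0,-0.002],[0,0,0]],"twist":[0,0],"fingers":[0,0]}';done | egrep 'eef|contact'; python3 chk.py 0.133 k2
```

```text
eef_pos: [0.4089, -0.3046, 0.1091]
contact_force: [-0.7, -0.2, -2.1]
eef_pos: [0.409, -0.3047, 0.1082]
contact_force: [0.1, -0.3, -1.9]
eef_pos: [0.409, -0.3047, 0.1073]
contact_force: [-0.6, -0.0, 0.2]
[ 0.40899693 -0.30468211  0.10727063] [-6.79372049e-02  9.97689597e-01 -4.87825722e-05  3.81597135e-05] [-0.62921045 -0.04341909  0.20174641] [-0.04383498  0.04831882 -0.00218323]
top 0.125 [ 0.5221 -0.2855] 443 1474
top 0.129 [ 0.522  -0.2853] 454 1474
top 0.133 [ 0.5218 -0.285 ] 468 1474
side 0.125 [ 0.5243 -0.2834] 280 1251
side 0.129 [ 0.5222 -0.286 ] 282 1251
side 0.133 [ 0.52   -0.2885] 281 1251
```

The stack has taken the weight and the centre agrees to within 2 mm. I'll press down a touch and release, then withdraw upward.

```bash
python3 -m jog '{"travel":[[0,0,-0.0012],[0,0,0],[0,0,0],[0,0,0]],"twist":[0,0,0,0],"fingers":[0,0,0,0]}' 20
python3 -m jog '{"travel":[[0,0,0],[0,0,0],[0,0,0],[0,0,0],[0,0,0]],"twist":[0,0,0,0,0],"fingers":[0.4,0.6,0.8,1,1]}'
python3 -m jog '{"travel":[[0,0,0],[0,0,0],[0,0,0],[0,0,0.01],[0,0,0.02]],"twist":[0,0,0,0,0],"fingers":[1,1,1,1,1]}'
python3 -m jog '{"travel":[[-0.01,0,0.04],[-0.02,0,0.06],[-0.02,0,0.06],[-0.02,0,0.06],[0,0,0.04]],"twist":[0,0,0,0,0],"fingers":[1,1,1,1,1]}'
python3 -m jog '{"travel":[[0,0.06,0.04],[0,0.06,0],[0,0.06,0],[0,0.06,0],[0,0,0]],"twist":[0,0,0,0,0],"fingers":[1,1,1,1,1]}'
python3 chk.py 0.131 k3
```

```text
time: 14.48
eef_pos: [0.409, -0.3047, 0.1071]
ee_rot: [-0.068, 0.998, -0.0, 0.0]
contact_force: [-2.7, 1.7, 9.7]
finger_gap: 0.0155
grasp_force: 117.9
time: 14.9
eef_pos: [0.409, -0.3046, 0.1067]
ee_rot: [-0.068, 0.998, 0.0, 0.0]
contact_force: [-0.2, 0.2, -0.0]
finger_gap: 0.0752
grasp_force: 0.0
time: 15.32
eef_pos: [0.4084, -0.3042, 0.1214]
ee_rot: [-0.068, 0.998, 0.001, -0.001]
contact_force: [0.5, 0.3, -0.8]
finger_gap: 0.0855
grasp_force: 0.0
time: 15.73
eef_pos: [0.3729, -0.3047, 0.2552]
ee_rot: [-0.068, 0.998, -0.001, 0.001]
contact_force: [1.6, -1.0, 0.9]
finger_gap: 0.0852
grasp_force: 0.0
time: 16.15
eef_pos: [0.3729, -0.1807, 0.2726]
ee_rot: [-0.069, 0.998, 0.001, 0.0]
contact_force: [0.8, -1.3, 0.9]
finger_gap: 0.0855
grasp_force: 0.0
[ 0.37291743 -0.18065717  0.27259294] [-6.86269964e-02  9.97642241e-01  5.35794279e-04  8.24794676e-05] [ 0.75789864 -1.31438565  0.85429357] [-0.00617495 -0.03166452  0.05141973]
top 0.123 [ 0.5215 -0.2866] 492 1553
top 0.127 [ 0.5215 -0.2863] 517 1553
top 0.131 [ 0.5215 -0.286 ] 540 1553
side 0.123 [ 0.524  -0.2821] 385 1601
side 0.127 [ 0.5222 -0.2848] 389 1601
side 0.131 [ 0.5204 -0.2875] 389 1601
```

View pics/k3.png

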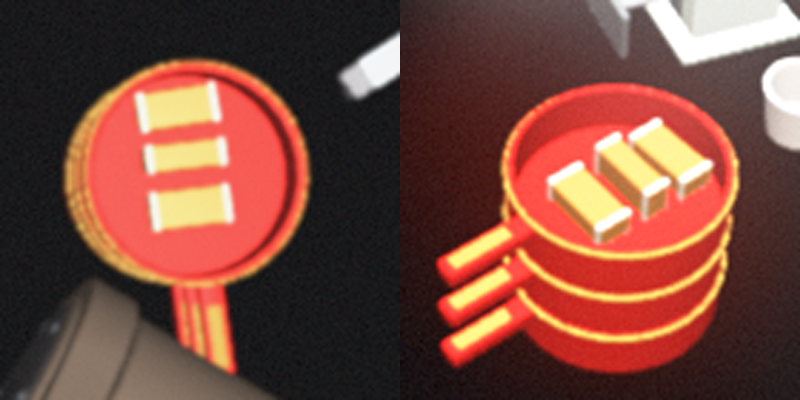

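The dish sits level and centred on the stack, with the three handles in line and the bars inside. The arm is clear of everything and the plate is back out.

```bash
python3 -c "
from rig import *
print(hand_in())"
```

```text
the job is handed in; nothing more can be done
None
```

The job is handed in: all three candy bars are in the dish, which sits level, centred and released on the stack with the handles in line, at about 16 s of the 58 s allowed; the hand-in gave no verdict.

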